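# Post a spent block battery through the sprung flap of the collection box

## Task

Drop the spent block battery lying on the top of the battery collection box into the box: push the self-closing flap down and hold it open with one finger while the other finger pushes the battery over the edge and in, then let the flap close by itself. Only push the battery along lightly, never pinch or lift it, and do not slide it onto the flap while that is shut. Leave the other things on the bench where they are.

Things in the scene. Friction and masses are not known exactly. Their poses are not given: they have to be found in the camera images.
- box: Grey plastic collection box, fixed, 240 x 240 mm, 120 mm high, hollow, 6 mm walls. Origin: centre of its underside; x from front (towards robot, clear window) to back, y left, z up. Its flat white top (upper face z = 120 mm, no rim) has a hole x -50 to +50 mm, y -95 to +95 mm, filled by the flap. In front of it is the ledge, x -120 to -50 mm, where the battery lies.
- flap (a joint): Angle (rad) of the steel flap filling the hole, flush: 0 shut, grows as it is pushed down into the box, stop at 1.25. Plate 3 mm thick, 96 mm (x) by 186 mm (y), hinged on the hole's back edge (box x = +50 mm, z = 120 mm), free edge at the front by the ledge. A spring shuts it (0.09 Nm to open, 0.18 Nm at 1 rad: 1 to 4 N at a finger); the battery's weight does not open it.
- flap_edge (a point): Middle of the flap's free front edge, on its upper face; moves with the flap, 97.5 mm from the hinge line.
- brink (a point): Middle of the ledge's edge at the hole (box x = -50 mm, y = 0, z = 120 mm): the battery falls in when pushed over this edge, along the box's +x, with the flap held down.
- battery: Spent block battery, dark metal with a copper-coloured band, two snap terminals on one short end; 26 mm (its x) by 48 mm (its y, terminals at +y) by 17 mm high, about 46 g, lying loose and flat on the ledge, its long side along the hole's edge give or take 30 degrees. Origin: centre of its underside.
- bowl: Bystander: steel bowl, 170 mm across, 60 mm high, left of the box, near its back. Origin: centre of its underside.
- tape: Bystander: roll of paper tape lying flat, 84 mm across, 20 mm high, right of the box. Origin: centre of its underside.
- driver: Bystander: screwdriver lying on the bench, right of the box. Origin on its underside.
- tripod: Bystander: small tripod with metal legs, about 117 mm high, legs 110 mm across, left of the box, near its front. Origin: centre of its foot circle.
Things that resemble listed ones, but are neither listed nor needed, are in the scene too. Several things have the shape of the battery; the one meant has the colours described above.

How it is judged:
By the outcome, as a careful person would: the job done as asked, in the order asked, and still so for the second after the job is handed in, with the robot touching nothing.
It also fails if it takes over 45 s, if anything falls off the work surface, if the arm or the gripper's body presses on something with over 40 N, if the wrist force passes 120 N, or if a joint passes its speed limit or range.

## Robot

A 6-joint arm with a two-finger parallel gripper is mounted at the origin on the work surface. World frame = base frame: x ahead of the robot, y to its left, z up, the work surface at z = 0. Lengths are in m, angles in rad, forces in N, time in s.
With the tool pointing down it reaches from about 0.35 to 0.875 m from the base axis. Payload 4.2 kg.
Tool frame: the origin (TCP) lies midway between the tips of the shut fingers; the grasp point (between the pads) lies 19 mm behind it (r.hold_point_z is the distance from the TCP to the grasp point, in m); z points along the fingers, y is the line along which they close (so a half turn about z gives the same grasp; the last joint's range is limited). The gripper opens to 85 mm and grips with 20 to 120 N. Pads are 22 mm wide; open, the fingers measure 114 mm over their backs; the gripper's body (76 mm by 85 mm) begins 54 mm behind the grasp point. The pads swing forward as they close: fully open they stand 13 mm farther back than shut.
Start: joints at [-0.959, 0.385, 0.008, 0, -1.194, -0.259], TCP at [0.216, -0.586, 0.231] pointing down, gripper open.
Joint ranges: [-3.14, 3.14], [-1.21, 2.06], [-1.07, 1.41], [-3.16, 2.05], [-2.99, -0.16], [-3.1, 3.1]. Speed limits (rad/s): [2.79, 2.79, 3.14, 3.14, 3.14, 3.14].

## Interface

Orientations are given as a unit quaternion [x, y, z, w].
In Python, from bench import r gives the robot as it stands.
- The arm moves only by the shell command python3 -m handwheel 'ROWS'. ROWS is JSON, a list of rows, each a list of 3 entries, a list of its own where there are three numbers: the finger opening in mm, from 0 to 85.4, then the shift along the tool's x, y, z in mm, then the turn, a rotation vector about the tool's x, y, z in rad. In form: [[gripper, [tx, ty, tz], [wx, wy, wz]], ...]. A call has 1 to 8 rows; each row shifts and turns the commanded pose from where the row before left it, along the tool's axes as they then stand; what a row does not reach is not made up. A row lasts 1/10 s, in which the tool goes at most 50 mm and 8.59 degrees, less where a joint would pass 70% of its speed; a pose out of reach is approached as far as the arm can. A call is refused whole if a number of a shift passes 50 or a number of a turn 0.15, either way. A call with a gripper value outside its range is refused whole. The fingers move at their own pace and stop on an object; the grip force is fixed at half the most. Time passes only in rows, so rows that do not move let the fingers close. It gives the time, the measured TCP pose, the force, the opening and the grip force at its end, in the units of the state.
- r.sense(): the state, without advancing time (a new reading comes with each control period).
- r.camera(name): name is "scene" or "side" or "wrist"; returns a dict with "img" (400x640x3 uint8, blue, green, red), "range_z" (400x640 float32, m along the optical axis (not along the pixel's ray), 0 where there is no reading), "fx", "fy", "cx", "cy" (pixels), "R" (3x3) and "t" (3): a world point X has camera coordinates R X + t; the wrist camera has in their place "T_tool_cam" (4x4, takes a point from camera to tool coordinates, whose origin is the TCP and whose axes are the flange's). Camera axes: x right, y down, z forward; pixel columns grow to the right and rows downward; lengths in m; the calibration is good to about 2 mm. A picture is of the moment at which its call begins: read the wrist's pose just before it.
- r.close_job(): hands the job in; it is judged then, once.
The state is a dict: "clock": time; "qpos": joint angles; "dq": joint speeds; "tau": joint torques, N m; "eef_pos": TCP position; "tcp_rot": TCP orientation; "wrist_force": force on the tool from outside, world axes, zero at the start; "ft_torque": the same for the moment, N m; "opening": finger opening in m; "grip_force": force on a finger pad.
Only numpy, scipy, OpenCV 4.12 (cv2) and the standard library are available. Lean on these libraries where they do the work, as an engineer would, in place of code of your own. Each camera call takes 0.05 s, during which the arm holds its last target. There are 200 camera calls.

## Working session

There is one attempt and no reset: what is moved stays moved. The work goes in short steps, Python scripts to look and compute and a shell command to move; the robot and the scene stay as the last step left them, time stands still between calls to the robot, and variables do not carry over. Pictures are saved under pics/ and viewed, at most 10 in all, crops included, and the job is handed in when it is done.

```bash
mkdir -p pics; python3 - <<'E'
from bench import r
import cv2,pickle
s=r.sense();print(s)
for n in("scene","side"):
    c=r.camera(n);cv2.imwrite(f"pics/{n}0.png",c["img"]);pickle.dump(c,open(f"{n}.pkl","wb"));print(n,c["fx"],c["R"],c["t"])
E
```

```text
{'clock': 0.0, 'qpos': array([-9.59390717e-01,  3.85558660e-01,  6.62200937e-03, -4.78784570e-04,
       -1.19398726e+00, -2.58649438e-01]), 'dq': array([-0.00043931,  0.00119845,  0.00149059, -0.00123656,  0.00043739,
        0.00019939]), 'tau': array([ 4.41720908e-05, -3.92291272e+01,  1.88399702e+01,  4.18621391e+00,
       -4.62557116e-03, -2.23628348e-05]), 'eef_pos': array([ 0.21577049, -0.58595514,  0.23022181]), 'tcp_rot': array([-1.75377953e-01,  9.84500580e-01,  1.05847780e-03, -2.46539524e-04]), 'wrist_force': array([-0.23529563,  0.00067767, -0.48606674]), 'ft_torque': array([-0.01521674,  0.01722934,  0.0243326 ]), 'grip_force': 0.0, 'opening': 0.08524059764686007}
scene 450.60815445320617 [[-0.72557096  0.68800249  0.01411892]
 [ 0.3554023   0.39222046 -0.84844111]
 [-0.58926733 -0.61058634 -0.52910145]] [ 0.33559212 -0.10719718  1.40180015]
side 372.7306448011994 [[-0.73639184 -0.67619884 -0.02195892]
 [-0.40218306  0.46362219 -0.78949557]
 [ 0.54403663 -0.57254658 -0.61336331]] [0.41223821 0.27692485 0.70871786]
```

View pics/scene0.png

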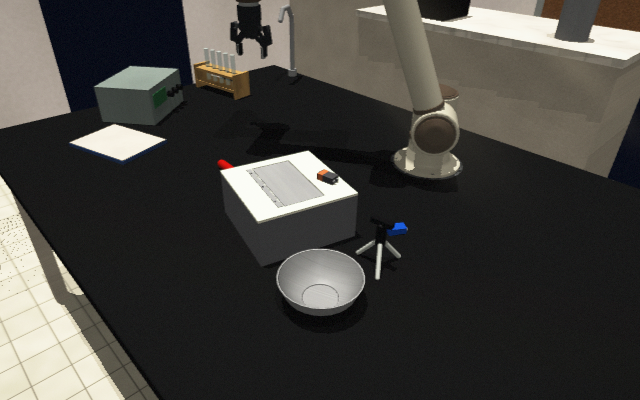

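View pics/side0.png

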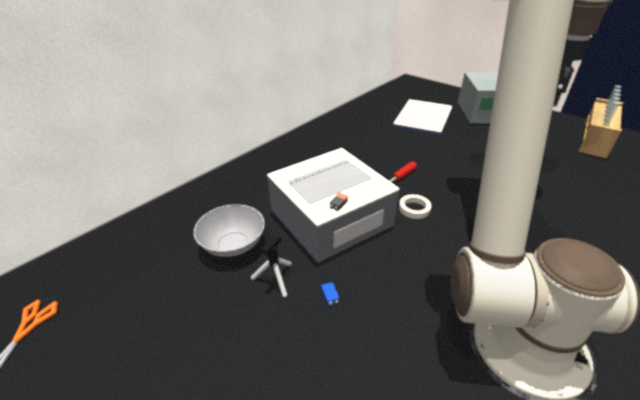

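The scene view shows the white box top around (287,183), with the copper and dark battery at (327,177). In the side view the battery is at (339,201), with the tripod to the left of the box and the tape and driver to its right. Next I cast the top's contour and the battery onto their planes.

```bash
cat >h.py <<'E'
import numpy as np,cv2
def ray(c,uv,z):
    uv=np.atleast_2d(uv).astype(float)
    d=np.c_[(uv[:,0]-c["cx"])/c["fx"],(uv[:,1]-c["cy"])/c["fy"],np.ones(len(uv))]@c["R"]
    o=-c["R"].T@c["t"]
    return o+d*((z-o[2])/d[:,2])[:,None]
def proj(c,X):
    p=np.atleast_2d(X)@c["R"].T+c["t"]
    return np.c_[p[:,0]/p[:,2]*c["fx"]+c["cx"],p[:,1]/p[:,2]*c["fy"]+c["cy"]]
def big(m,seed):
    n,l,s,_=cv2.connectedComponentsWithStats(m.astype(np.uint8));return l==l[seed[1],seed[0]]
E
python3 - <<'E'
import pickle;from h import *
for n,seed,b in(("scene",(245,180),(327,177)),("side",(300,205),(339,201))):
    c=pickle.load(open(n+".pkl","rb"));g=c["img"].astype(int)
    m=big(g.min(2)>(190 if n=="scene" else 170),seed)
    cnt=max(cv2.findContours(m.astype(np.uint8),0,1)[0],key=cv2.contourArea)
    h=cv2.convexHull(cnt)[:,0]
    W=ray(c,h,.12)[:,:2].astype(np.float32)*1000
    print(n,m.sum(),"top",cv2.minAreaRect(W))
    x,y=b;roi=np.zeros(m.shape,bool);roi[y-14:y+14,x-14:x+14]=1
    hi=g.max(2);bm=roi&((hi<110)|(g[...,2]-g[...,0]>60))
    n2,l,s,_=cv2.connectedComponentsWithStats(bm.astype(np.uint8));k=1+s[1:,4].argmax();bm=l==k
    v,u=np.nonzero(bm);W=ray(c,np.c_[u,v],.1285)[:,:2].astype(np.float32)*1000
    print("bat",bm.sum(),cv2.minAreaRect(W),W.mean(0))
    o=bm&(g[...,2]-g[...,0]>50);v,u=np.nonzero(o);print("copper",ray(c,np.c_[u,v],.1285).mean(0))
    z=c["range_z"];print("depth",z[seed[1],seed[0]])
E
```

```text
scene 4843 top ((529.0049438476562, -37.83598327636719), (239.58480834960938, 240.28782653808594), 75.0747299194336)
bat 345 ((438.5249328613281, 11.216922760009766), (104.0330581665039, 54.23040771484375), 44.062652587890625) [436.36365   14.281601]
copper [0.45304563 0.00272447 0.1285    ]
depth 1.0442281
side 5273 top ((528.08154296875, -41.91011047363281), (255.74313354492188, 245.13526916503906), 75.11715698242188)
bat 60 ((452.01300048828125, 31.9417724609375), (25.001554489135742, 36.43156814575195), 7.6779985427856445) [447.16245   34.440876]
copper [nan nan nan]
depth 0.8690867<stdin>:14: RuntimeWarning: Mean of empty slice.
  ret = um.true_divide(
```

The box centre is at about (529,-38) with yaw -15°, and the battery is near (447,5). I move above it and look closer with the wrist camera.

```bash
python3 -m handwheel '[[85.4,[-34,33.5,-8],[0,0,0]],[85.4,[-34,33.5,-8],[0,0,0]],[85.4,[-34,33.5,-8],[0,0,0]],[85.4,[-34,33.5,-8],[0,0,0]],[85.4,[-34,33.5,-8],[0,0,0]],[85.4,[-34,33.5,-8],[0,0,0]],[85.4,[-34,33.5,-8],[0,0,0]],[85.4,[-34,33.5,-8],[0,0,0]]]'
python3 -m handwheel '[[85.4,[-34,33.5,-4],[0,0,0]],[85.4,[-34,33.5,-4],[0,0,0]],[85.4,[-34,33.5,0],[0,0,0]],[85.4,[-34,33.5,0],[0,0,0]],[85.4,[-34,33.5,0],[0,0,0]]]'
python3 -m handwheel '[[85.4,[0,0,0],[0,0,-0.137]],[85.4,[0,0,0],[0,0,-0.137]],[85.4,[0,0,0],[0,0,-0.137]],[85.4,[0,0,0],[0,0,-0.137]],[85.4,[0,0,0],[0,0,-0.137]],[85.4,[0,0,0],[0,0,-0.137]],[85.4,[0,0,0],[0,0,-0.137]],[85.4,[0,0,0],[0,0,0]]]'
python3 - <<'E'
from bench import r
import cv2,pickle
from scipy.spatial.transform import Rotation as Ro
import numpy as np
s=r.sense();c=r.camera("wrist")
M=np.eye(4);M[:3,:3]=Ro.from_quat(s["tcp_rot"]).as_matrix();M[:3,3]=s["eef_pos"]
T=M@c["T_tool_cam"];c["R"]=T[:3,:3].T;c["t"]=-T[:3,:3].T@T[:3,3]
pickle.dump(c,open("wrist.pkl","wb"));cv2.imwrite("pics/w1.png",c["img"])
print(s["qpos"],s["eef_pos"],M[:3,:3].round(3),c["T_tool_cam"].round(3))
E
```

```text
clock: 0.9
eef_pos: [0.3787, -0.2391, 0.2955]
tcp_rot: [-0.175, 0.985, 0.0, -0.0]
wrist_force: [1.4, -0.1, -0.3]
opening: 0.0853
grip_force: 0.0
clock: 1.4
eef_pos: [0.4804, -0.0231, 0.3033]
tcp_rot: [-0.176, 0.984, 0.0, -0.0]
wrist_force: [1.0, 1.3, 0.2]
opening: 0.0853
grip_force: 0.0
clock: 2.2
eef_pos: [0.48, -0.0251, 0.3029]
tcp_rot: [-0.61, 0.793, 0.0, -0.0]
wrist_force: [-0.2, -0.2, -0.2]
opening: 0.0852
grip_force: 0.0
[ 2.86563906e-01  8.86211606e-02 -2.06345067e-01 -2.82985394e-04
 -1.27666888e+00 -5.45746288e-01] [ 0.47997706 -0.02507248  0.30291958] [[-0.256 -0.967 -0.001]
 [-0.967  0.256  0.   ]
 [ 0.     0.001 -1.   ]] [[-0.001 -0.95  -0.312  0.08 ]
 [ 1.    -0.001 -0.     0.001]
 [-0.    -0.312  0.95  -0.143]
 [ 0.     0.     0.     1.   ]]
```

View pics/w1.png

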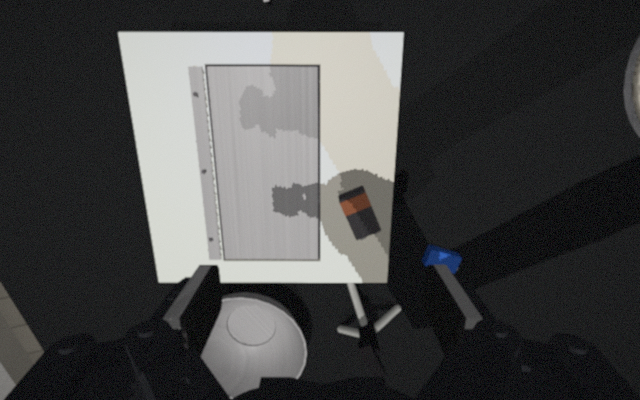

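The wrist view shows the hole with corners (206,66), (319,65), (320,261), (224,259), and the battery with corners (339,190), (364,186), (381,233), (355,240). Casting these gives box-frame positions.

```bash
python3 - <<'E'
import pickle;from h import *
c=pickle.load(open("wrist.pkl","rb"));g=c["img"].astype(int)
H=ray(c,[(206,66),(319,65),(320,261),(224,259)],.12)[:,:2]*1000
print("hole",H.round(),cv2.minAreaRect(H.astype(np.float32)))
roi=np.zeros(g.shape[:2],bool);roi[178:250,330:387]=1
m=roi&((g.max(2)<75)|(g[...,2]-g[...,0]>50))
n,l,s,_=cv2.connectedComponentsWithStats(m.astype(np.uint8));m=l==1+s[1:,4].argmax()
v,u=np.nonzero(m);W=ray(c,np.c_[u,v],.135)[:,:2]*1000
print(m.sum(),cv2.minAreaRect(W.astype(np.float32)))
B=ray(c,[(339,190),(364,186),(381,233),(355,240)],.13)[:,:2]*1000
# hole: box +x = from brink edge to hinge edge
o=(H[1]+H[2])/2; ey=(H[2]-H[1]);ey/=np.linalg.norm(ey);ex=np.array([ey[1],-ey[0]]);
print("yaw",np.degrees(np.arctan2(ex[1],ex[0])),"brink",o,"centre",o+50*ex)
for P in (B,cv2.boxPoints(cv2.minAreaRect(W.astype(np.float32)))):
    print("bat in box frame",(np.c_[(P-o)@ex-50,(P-o)@ey]).round(1))
E
```

```text
hole [[ 552. -141.]
 [ 458. -116.]
 [ 506.   67.]
 [ 601.   39.]] ((529.51513671875, -37.441795349121094), (189.38365173339844, 98.80435180664062), 75.24874114990234)
1220 ((455.1917724609375, 19.88043975830078), (25.48798370361328, 49.09675979614258), 8.562950134277344)
yaw -14.751254080272638 brink [481.74116222 -24.86284445] centre [530.09318052 -37.59400018]
bat in box frame [[ -68.2   15.2]
 [ -91.4   11.4]
 [-109.6   59. ]
 [ -84.5   66.4]]
bat in box frame [[-108.5   54. ]
 [ -89.1    8.9]
 [ -65.6   19. ]
 [ -85.1   64.1]]
```

Box frame: centre (530,-37.6), yaw -14.75°. The battery is at (-87, 37), yawed about 23°. The plan is to tilt the tool 20.6° so the rear finger sits low and opens the flap while the front finger, behind the battery, stays above the ledge. First the tilt, above the box.

```bash
python3 -m handwheel '[[85.4,[-12.8,10.5,34],[0,0,0]],[85.4,[-12.8,10.5,34],[0,0,0]],[85.4,[-12.8,10.5,34],[0,0,0]],[85.4,[0,0,0],[-0.12,0,0]],[85.4,[0,0,0],[-0.12,0,0]],[85.4,[0,0,0],[-0.12,0,0]],[85.4,[0,0,0],[0,0,0]]]'
cat > st.py <<'E'
from bench import r
from h import *
from scipy.spatial.transform import Rotation as Ro
s=r.sense();R=Ro.from_quat(s["tcp_rot"]).as_matrix();p=s["eef_pos"]*1000
a=np.radians(-14.75);E=np.array([[np.cos(a),np.sin(a),0],[-np.sin(a),np.cos(a),0],[0,0,1]])
f=lambda v:(E@(p+R@np.array(v)-[530,-37.6,0])).round(1)
print("TCP",f([0,0,0]),"A",f([0,42.6,-13]),"Bout",f([0,-57,-13]),"F",s["wrist_force"].round(1),s["clock"])
print((E@R).round(3))
E
python3 st.py; python3 - <<'E'
from bench import r
import cv2
cv2.imwrite("pics/s2.png",cv2.resize(r.camera("side")["img"][60:300,180:500],None,fx=2,fy=2))
E
```

```text
clock: 2.95
eef_pos: [0.4615, 0.0199, 0.1992]
tcp_rot: [-0.598, 0.781, 0.143, -0.111]
wrist_force: [-0.7, 0.3, -1.1]
opening: 0.0858
grip_force: 0.0
TCP [-80.8  38.1 199.2] A [-116.    38.4  226.6] Bout [-22.9  37.8 191.1] F [-0.7  0.3 -1.1] 2.95
[[-0.006 -0.934 -0.356]
 [-1.     0.007  0.   ]
 [ 0.002  0.356 -0.935]]
```

View pics/s2.png

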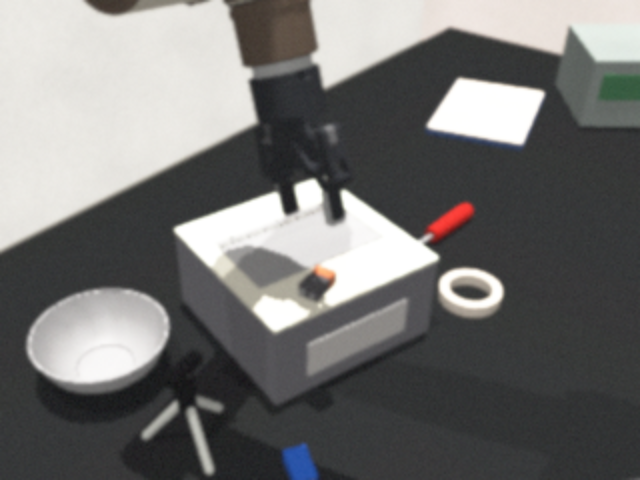

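The side view shows the fingers at (290,210) and (335,215), tilted and clear of everything, with the battery at (318,283). Now I descend.

```bash
python3 -m handwheel '[[85.4,[0,-5,15.5],[0,0,0]],[85.4,[0,-5,15.5],[0,0,0]],[85.4,[0,-5,15.5],[0,0,0]],[85.4,[0,-5,15.5],[0,0,0]],[85.4,[0,0,0],[0,0,0]]]';python3 st.py
python3 -m handwheel '[[85.4,[0,-2,5],[0,0,0]],[85.4,[0,-2,5],[0,0,0]],[85.4,[0,-2,5],[0,0,0]],[85.4,[0,-2,5],[0,0,0]],[85.4,[0,-2,5],[0,0,0]],[85.4,[0,0,0],[0,0,0]]]';python3 st.py;python3 - <<'E'
from bench import r
import cv2
a=cv2.resize(r.camera("side")["img"][140:270,250:410],None,fx=4,fy=4)
b=cv2.resize(r.camera("scene")["img"][130:260,210:370],None,fx=4,fy=4)
cv2.imwrite("pics/s3.png",cv2.resize(cv2.hconcat([a,b]),(800,325)))
E
```

```text
clock: 3.5
eef_pos: [0.4545, 0.0208, 0.135]
tcp_rot: [-0.599, 0.78, 0.142, -0.111]
wrist_force: [0.3, -0.4, -0.9]
opening: 0.085
grip_force: 0.0
TCP [-87.9  37.3 135. ] A [-123.1   37.4  162.3] Bout [-30.   37.1 127. ] F [ 0.3 -0.4 -0.9] 3.5
[[-0.003 -0.935 -0.355]
 [-1.     0.003 -0.001]
 [ 0.002  0.355 -0.935]]
clock: 4.1
eef_pos: [0.457, 0.0207, 0.1087]
tcp_rot: [-0.6, 0.78, 0.142, -0.11]
wrist_force: [0.5, 1.4, 1.4]
opening: 0.0853
grip_force: 0.6
TCP [-85.4  37.8 108.7] A [-120.7   37.9  135.9] Bout [-27.5  37.7 100.8] F [0.5 1.4 1.4] 4.1
[[-0.002 -0.936 -0.353]
 [-1.     0.002  0.   ]
 [ 0.     0.353 -0.936]]
```

View pics/s3.png

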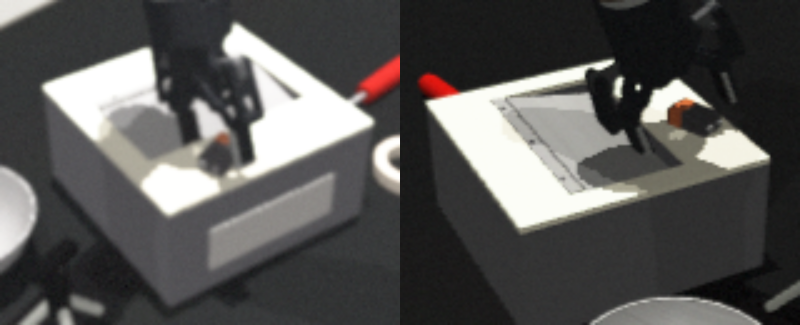

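The flap is opening under the rear finger (right view, about (640,145)), and the front finger stands just in front of the battery (left view, (245,160)). I lower a further 10 mm, then push slowly along +x.

```bash
python3 -m handwheel '[[85.4,[0,-1.8,4.7],[0,0,0]],[85.4,[0,-1.8,4.7],[0,0,0]],[85.4,[0,0,0],[0,0,0]]]';python3 st.py
python3 -m handwheel '[[85.4,[0,-3.7,-1.4],[0,0,0]],[85.4,[0,-3.7,-1.4],[0,0,0]],[85.4,[0,-3.7,-1.4],[0,0,0]],[85.4,[0,-3.7,-1.4],[0,0,0]],[85.4,[0,-3.7,-1.4],[0,0,0]],[85.4,[0,-3.7,-1.4],[0,0,0]],[85.4,[0,-3.7,-1.4],[0,0,0]],[85.4,[0,0,0],[0,0,0]]]';python3 st.py;python3 - <<'E'
from bench import r
import cv2
a=cv2.resize(r.camera("side")["img"][140:270,250:410],None,fx=4,fy=4)
b=cv2.resize(r.camera("scene")["img"][130:260,210:370],None,fx=4,fy=4)
cv2.imwrite("pics/s4.png",cv2.resize(cv2.hconcat([a,b]),(800,325)))
E
```

```text
clock: 4.5
eef_pos: [0.4569, 0.0207, 0.0986]
tcp_rot: [-0.6, 0.78, 0.142, -0.11]
wrist_force: [-0.3, -0.5, 1.5]
opening: 0.0855
grip_force: 0.6
TCP [-85.6  37.8  98.6] A [-120.8   37.9  125.8] Bout [-27.6  37.7  90.6] F [-0.3 -0.5  1.5] 4.5
[[-0.002 -0.936 -0.353]
 [-1.     0.002  0.   ]
 [ 0.     0.353 -0.936]]
clock: 5.3
eef_pos: [0.4846, 0.0135, 0.0992]
tcp_rot: [-0.6, 0.78, 0.142, -0.109]
wrist_force: [-1.2, 0.1, 1.0]
opening: 0.085
grip_force: 1.0
TCP [-56.9  37.8  99.2] A [-92.2  37.9 126.4] Bout [ 1.  37.7 91.4] F [-1.2  0.1  1. ] 5.3
[[-0.002 -0.936 -0.352]
 [-1.     0.002  0.   ]
 [ 0.     0.352 -0.936]]
```

View pics/s4.png

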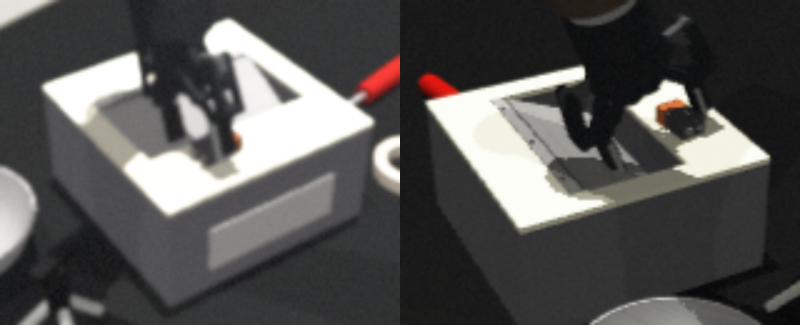

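The battery is moving with the front finger and turning straight (right view, (682,118)). The flap is open at about 30° and opening further. I keep pushing.

```bash
python3 -m handwheel '[[85.4,[0,-3.7,-1.4],[0,0,0]],[85.4,[0,-3.7,-1.4],[0,0,0]],[85.4,[0,-3.7,-1.4],[0,0,0]],[85.4,[0,-3.7,-1.4],[0,0,0]],[85.4,[0,-3.7,-1.4],[0,0,0]],[85.4,[0,-2,-0.7],[0,0,0]],[85.4,[0,0,0],[0,0,0]]]';python3 st.py;python3 - <<'E'
from bench import r
import cv2
a=cv2.resize(r.camera("side")["img"][140:270,250:410],None,fx=4,fy=4)
b=cv2.resize(r.camera("scene")["img"][130:260,210:370],None,fx=4,fy=4)
cv2.imwrite("pics/s5.png",cv2.resize(cv2.hconcat([a,b]),(800,325)))
E
```

```text
clock: 6.1
eef_pos: [0.5049, 0.0079, 0.0991]
tcp_rot: [-0.6, 0.78, 0.142, -0.11]
wrist_force: [-4.3, 1.1, 2.6]
opening: 0.0855
grip_force: 2.2
TCP [-35.9  37.6  99.1] A [-71.2  37.7 126.3] Bout [22.  37.5 91.1] F [-4.3  1.1  2.6] 6.1
[[-0.002 -0.935 -0.354]
 [-1.     0.002  0.   ]
 [ 0.     0.354 -0.935]]
```

View pics/s5.png

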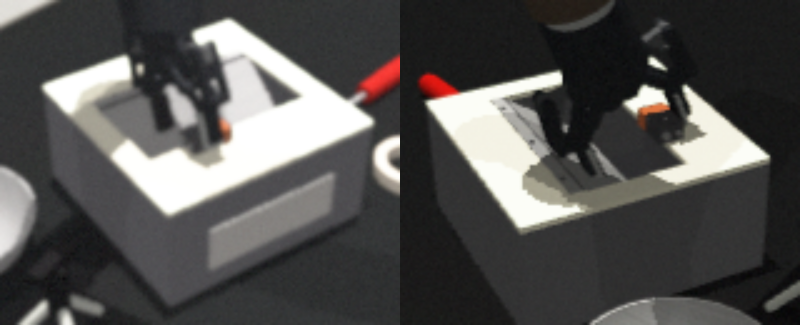

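The battery is at the brink and partly over it, with the flap at about 45°. Wrist force is a few newtons. I push on to the tipping point.

```bash
python3 -m handwheel '[[85.4,[0,-2.8,-1.1],[0,0,0]],[85.4,[0,-2.8,-1.1],[0,0,0]],[85.4,[0,-2.8,-1.1],[0,0,0]],[85.4,[0,-1.5,-0.5],[0,0,0]],[85.4,[0,0,0],[0,0,0]],[85.4,[0,0,0],[0,0,0]]]';python3 st.py;python3 - <<'E'
from bench import r
import cv2
a=cv2.resize(r.camera("side")["img"][140:270,250:410],None,fx=4,fy=4)
b=cv2.resize(r.camera("scene")["img"][130:260,210:370],None,fx=4,fy=4)
cv2.imwrite("pics/s6.png",cv2.resize(cv2.hconcat([a,b]),(800,325)))
E
```

```text
clock: 6.8
eef_pos: [0.5138, 0.0055, 0.099]
tcp_rot: [-0.6, 0.78, 0.143, -0.111]
wrist_force: [-6.1, 2.4, 1.7]
opening: 0.0855
grip_force: 3.0
TCP [-26.7  37.5  99. ] A [-61.9  37.6 126.3] Bout [31.2 37.4 90.8] F [-6.1  2.4  1.7] 6.8
[[-0.002 -0.935 -0.356]
 [-1.     0.002 -0.   ]
 [ 0.001  0.356 -0.935]]
```

View pics/s6.png

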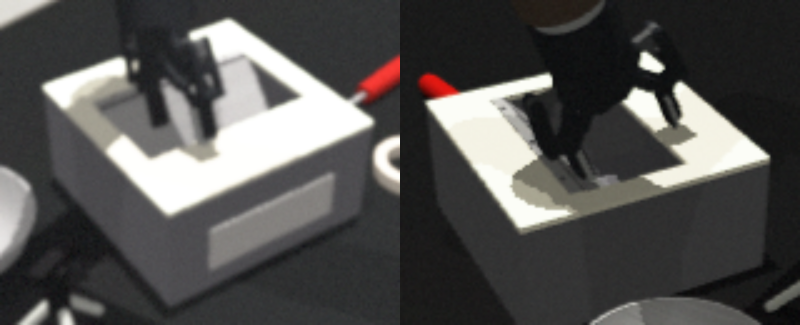

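The battery is gone from the ledge and has fallen in; the finger at (670,115) is alone at the brink. I lift straight up so the flap closes by itself.

```bash
python3 -m handwheel '[[85.4,[0,2.8,-7.5],[0,0,0]],[85.4,[0,2.8,-7.5],[0,0,0]],[85.4,[0,2.8,-7.5],[0,0,0]],[85.4,[0,2.8,-7.5],[0,0,0]],[85.4,[0,7,-18],[0,0,0]],[85.4,[0,14,-37],[0,0,0]],[85.4,[0,14,-37],[0,0,0]],[85.4,[0,14,-37],[0,0,0]]]';python3 -m handwheel '[[85.4,[0,0,0],[0,0,0]],[85.4,[0,0,0],[0,0,0]],[85.4,[0,0,0],[0,0,0]],[85.4,[0,0,0],[0,0,0]],[85.4,[0,0,0],[0,0,0]]]';python3 st.py;python3 - <<'E'
from bench import r
import cv2
a=r.camera("side")["img"][120:320,180:460]
b=r.camera("scene")["img"][120:320,170:450]
cv2.imwrite("pics/s7.png",cv2.resize(cv2.hconcat([a,b]),(800,286)))
E
```

```text
clock: 7.7
eef_pos: [0.5163, 0.0053, 0.2714]
tcp_rot: [-0.6, 0.78, 0.141, -0.108]
wrist_force: [0.6, 0.8, 0.1]
opening: 0.0855
grip_force: 0.0
clock: 8.2
eef_pos: [0.5149, 0.0054, 0.2683]
tcp_rot: [-0.6, 0.78, 0.142, -0.11]
wrist_force: [-0.3, -0.6, 0.3]
opening: 0.0859
grip_force: 0.0
TCP [-25.5  37.7 268.3] A [-60.8  37.8 295.5] Bout [ 32.4  37.6 260.3] F [-0.3 -0.6  0.3] 8.2
[[-0.002 -0.935 -0.354]
 [-1.     0.002 -0.   ]
 [ 0.001  0.354 -0.935]]
```

View pics/s7.png

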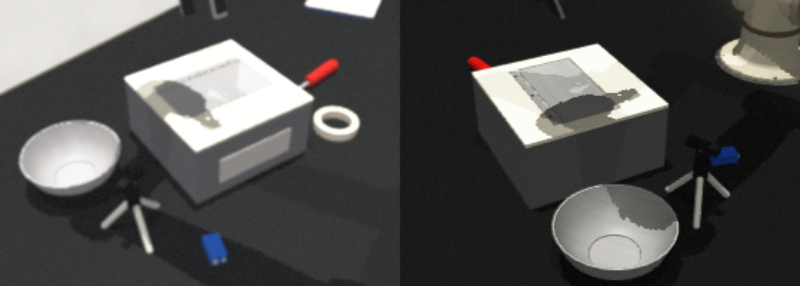

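The flap is flush and shut (right view, (560,90)), the ledge is empty, and the bystanders are in place. I hand the job in.

```bash
python3 -c "
from bench import r
print(r.close_job())"
```

```text
the job is handed in; nothing more can be done
None
```

The battery was pushed off the ledge into the box with one finger while the other held the flap open, the flap then shut by itself, nothing else on the bench appears to have moved in the final pictures, and the job is handed in.

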